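# Hang the ring gauge on the peg that fits

## Robot

A 6-joint arm with a two-finger parallel gripper is mounted at the origin on the work surface. World frame = base frame: x ahead of the robot, y to its left, z up, the work surface at z = 0. Lengths are in mm, angles in rad, forces in N, time in s.
With the tool pointing down it reaches from about 400 to 925 mm from the base axis. Payload 12.5 kg.
Tool frame: the origin (TCP) lies on the centre line of the jaws, within the pads' length; the fingertips stand 25 mm ahead of it and the grasp point (between the pads) lies 6 mm ahead of it; z points along the fingers, y is the direction in which the jaws open and shut (so a half turn about z gives the same grasp; the last joint's range is limited). The gripper opens to 95 mm and grips with 3 to 60 N. Pads are 20 mm wide; open, the fingers measure 119 mm over their backs; the gripper's body (75 mm by 180 mm) begins 59 mm behind the grasp point.
Start: joints at [-1.229, 0.491, 1.559, -0, 1.092, -0.106], TCP at [270.638, -563.382, 239.661] pointing down, gripper open.
Joint ranges: [-3.1, 3.1], [-0.84, 2.19], [0.05, 2.79], [-1.13, 4.28], [0.06, 2.93], [-2.69, 2.69]. Speed limits (rad/s): [2.22, 2.22, 2.79, 3.14, 3.14, 3.14].

## Interface

Orientations are given as a rotation vector (axis times angle).
In Python, from plant import monitor, get_image, camera_model, order gives the robot as it stands. The module is installed in compiled form; this text tells all that it offers.
- The arm moves only by the tool move_arm, never from a script. Its argument "moves" is a list of rows, each an object with "travel": the shift along the tool's x, y, z in mm, a list of three; "rot": the turn, a rotation vector about the tool's x, y, z in degrees, a list of three; "claw": the opening, from 0 (shut) to 1 (fully open). A call has 1 to 12 rows; each row shifts and turns the commanded pose from where the row before left it, along the tool's axes as they then stand; what a row does not reach is not made up. A row lasts 1/12 s, in which the tool goes at most 41.7 mm and 7.16 degrees, less where a joint would pass 70% of its speed; a pose out of reach is approached as far as the arm can. A call with a gripper value outside its range is refused whole. The fingers move at their own pace and stop on an object; "grip_force" is the grip in N (left out, the last holds). Time passes only in rows, so rows that do not move let the fingers close. It gives the time, the measured TCP pose, the force and the opening at its end, in the units of the state.
- monitor.read_state(): the state, without advancing time (a new reading comes with each control period).
- get_image(name): name is "side" or "top"; returns the picture (420x560x3 uint8, red, green, blue); there is no depth.
- camera_model(name): a dict with "K" (3x3 intrinsics, pixels), "k1" (the pictures are not rectified: a ray, as slopes to the right and down, at radius r is drawn at 1 + k1 r^2 times it, then the intrinsics apply), "R" (3x3) and "t" (3): a world point X has camera coordinates R X + t. Camera axes: x right, y down, z forward; pixel columns grow to the right and rows downward; lengths in mm; the calibration is good to about 2 mm. A picture is of the moment at which its call begins. camera_model takes no time and is no camera call.
- order.hand_in(): hands the job in, once; it reports no verdict.
The state is a dict: "time": time; "joints": joint angles; "joint_vel": joint speeds; "joint_efforts": joint torques, N m; "eef_pos": TCP position; "tcp_rot": TCP orientation; "ft_force": force on the tool from outside, world axes, zero at the start; "torque": the same for the moment, N m; "gripper_width": finger opening in mm.
Only numpy, scipy, OpenCV 4.12 (cv2) and the standard library are available. Lean on these libraries where they do the work, as an engineer would, in place of code of your own. Each camera call takes 0.05 s, during which the arm holds its last target. There are 200 camera calls.

## Task

On this lens inspection bench, hang the orange-handled ring gauge by its bore on one of the two slanting pegs of the purple rest, fully home so that its ring sits flat on the peg's foot, and let go. Only one of the pegs is slim enough below its nose to let the ring go home; if the ring stops short, take it off and use the other peg. Leave the bottle and the two black lens barrels standing where they are.

Things in the scene. Friction and masses are not known exactly. Their poses are not given: they have to be found in the camera images.
- gauge: loose ring gauge, lying flat: steel ring (outer diameter 44, bore 27 right through, 20 high), straight orange bar handle towards -x (14 wide, 14 high, x = -20 to -112 mm, underside 3 mm above the ring's) and black plastic end boss (diameter 20, 20 high) at x = -118. About 0.16 kg, mostly in the ring. Origin: centre of the ring's underside; z: bore axis; alike either way up
- gauge_bore (a point): middle of the gauge's bore, 10 mm above the gauge's origin
- gauge_handle (a point): point on the handle, 50 mm from the bore axis, 10 mm above the gauge's underside: a good place to grip
- rest: fixed purple gauge rest. Origin: on the bench under the middle between the feet. Base plate 12 high, x from -60 to 75 and y from -110 to 110; back plate 97 high at x = 42 to 58; side cheeks 62 high at y = +-102, x = -5 to 70. The feet's face centres are at y = 65 and y = -65, 130 above the bench
- left_foot: round aluminium foot, 46 mm in diameter, that carries the left peg of the rest (on the rest's +y side). Origin: centre of its flat face, where the peg starts; z runs out along the peg, leaning 28 degrees from vertical towards the rest's -x; y is level, along the row of pegs; -x points downhill along the face
- right_foot: round aluminium foot, 46 mm in diameter, that carries the right peg of the rest (on the rest's -y side). Origin: centre of its flat face, where the peg starts; z runs out along the peg, leaning 28 degrees from vertical towards the rest's -x; y is level, along the row of pegs; -x points downhill along the face
- left_home (a point): point on the peg's axis 10 mm above the left foot's face: the middle of the bore lies here when home. The steel peg stands 50 mm proud of the face; its tapered nose is 14 mm in diameter at 48 mm and 24 at 33 mm. Below the nose one of the two pegs stays 24 mm thick, the other swells to 31 mm; which is which changes from start to start and is not told
- right_home (a point): point on the peg's axis 10 mm above the right foot's face: the middle of the bore lies here when home. The steel peg stands 50 mm proud of the face; its tapered nose is 14 mm in diameter at 48 mm and 24 at 33 mm. Below the nose one of the two pegs stays 24 mm thick, the other swells to 31 mm; which is which changes from start to start and is not told
- barrel_a: black lens barrel, upright cylinder, diameter 60, 60 high, loose; origin at the centre of its underside; to be left alone
- barrel_b: second black lens barrel, the same size; to be left alone
- bottle: white cleaning bottle with blue cap, diameter 60, 120 high, loose; origin at the centre of its underside; to be left alone
Things that resemble listed ones, but are neither listed nor needed, are in the scene too. Of the things that look like the gauge, the smaller one is meant.

How it is judged (in metres and radians):
At the end, for the whole second after the job is handed in: the gauge hangs at rest, released, on either peg, fully home: the middle of its bore within 5 mm of that foot's home point and its bore axis within 0.1 rad of the peg's axis (((distance between gauge_bore and left_home below 0.005 m and angle between the z axis of gauge and the z axis of left_foot, either way round below 0.1 rad) or (distance between gauge_bore and right_home below 0.005 m and angle between the z axis of gauge and the z axis of right_foot, either way round below 0.1 rad)) and linear speed of gauge below 0.02 m/s and angular speed of gauge below 0.2 rad/s); the robot touches nothing.
It fails at once if the first lens barrel is shifted by more than 30 mm or tipped (distance of barrel_a from where it was at the start of the episode above 0.03 m or angle between barrel_a's own z axis and vertical above 0.35 rad).
It fails at once if the second lens barrel is shifted by more than 30 mm or tipped (distance of barrel_b from where it was at the start of the episode above 0.03 m or angle between barrel_b's own z axis and vertical above 0.35 rad).
It fails at once if the bottle is shifted by more than 30 mm or tipped (distance of bottle from where it was at the start of the episode above 0.03 m or angle between bottle's own z axis and vertical above 0.35 rad).
It also fails if it takes over 48 s, if anything falls off the work surface, if the arm or the gripper's body presses on something with over 40 N, if the wrist force passes 120 N, or if a joint passes its speed limit or range.

## Working session

There is one attempt and no reset: what is moved stays moved. The work goes in short steps, Python scripts to look and compute and a tool call to move; the robot and the scene stay as the last step left them, time stands still between calls to the robot, and variables do not carry over. Pictures are saved under pics/ and viewed, about 8 in all and at most 12, crops included, and the job is handed in when it is done.

Besides the shell and the picture viewer there is one more tool, called after "Request:" as name(argument=value, ...) on one line, values as JSON. move_arm: Moves the arm, as the interface text tells. Its arguments: {"type":"object","properties":{"moves":{"type":"array"},"grip_force":{"type":"number"}},"required":["moves"]}

```bash
mkdir -p pics; python3 - <<'E'
from plant import monitor,get_image,camera_model
import cv2
for n in("side","top"):
    cv2.imwrite(f"pics/{n}0.png",get_image(n)[:,:,::-1]); m=camera_model(n); print(n,m)
print(monitor.read_state())
E
```

```text
side {'K': array([[529.91016518,   0.        , 280.91974043],
       [  0.        , 529.91016518, 209.38860725],
       [  0.        ,   0.        ,   1.        ]]), 'k1': -0.003508789853681395, 'R': array([[-0.97314794, -0.23012966,  0.00483917],
       [-0.1580483 ,  0.65275833, -0.74089628],
       [ 0.1673434 , -0.72176651, -0.67160203]]), 't': array([ 551.63419712,  195.43844947, 1222.33821515])}
top {'K': array([[379.28812096,   0.        , 275.36917744],
       [  0.        , 379.28812096, 206.7943251 ],
       [  0.        ,   0.        ,   1.        ]]), 'k1': 0.012779943557290315, 'R': array([[ 5.50985906e-04, -9.99998128e-01,  1.85464020e-03],
       [-9.97192766e-01, -6.88304757e-04, -7.48739885e-02],
       [ 7.48751249e-02, -1.80817928e-03, -9.97191279e-01]]), 't': array([-28.60649774, 550.04883405, 932.8248012 ])}
{'time': 0.1, 'joints': array([-1.22861625e+00,  4.91443646e-01,  1.55940100e+00,  3.42823660e-05,
        1.09167317e+00, -1.05575281e-01]), 'joint_vel': array([-0.00106472, -0.00221722, -0.00115216,  0.00138121, -0.0002946 ,
       -0.00152248]), 'joint_efforts': array([ 3.66391323e-04, -6.13625693e+01, -2.58604252e+01,  6.93330145e-02,
        4.70270554e-02, -5.29893202e-05]), 'eef_pos': array([ 270.56633015, -563.18757863,  239.15042884]), 'tcp_rot': array([-3.06229697e+00, -6.97242879e-01,  1.24043329e-04]), 'ft_force': array([-0.15472208, -0.72669027, -0.68049372]), 'torque': array([ 0.03533975,  0.01341248, -0.02461399]), 'gripper_width': 94.9454826376827}
```

View pics/side0.png

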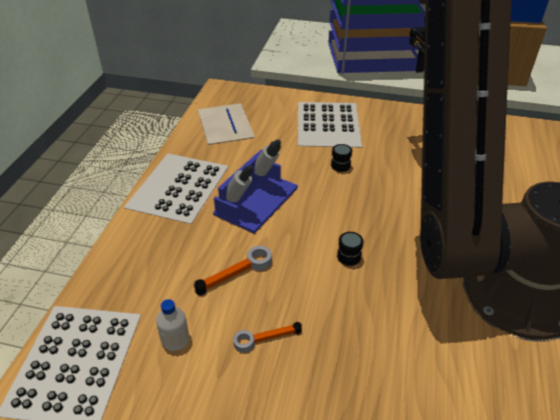

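View pics/top0.png

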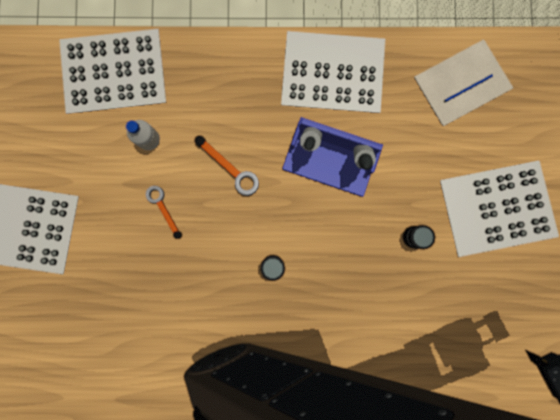

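The side picture shows the small gauge with its ring at (245,341) and boss at (297,328), the rest near (255,190) and the bottle at (173,328). The top picture shows the small gauge's ring at (155,195) and boss at (178,235), and the rest near (333,157). Next I'll measure these and take a close look at the rest.

```bash
cat > h.py <<'E'
import numpy as np,cv2
from plant import monitor,get_image,camera_model
from scipy.spatial.transform import Rotation as Ro
def ray(n,px):
    m=camera_model(n);K=m["K"]
    d=cv2.undistortPoints(np.array([[px]],float),K,np.array([m["k1"],0,0,0,0.]))[0,0]
    R=m["R"];return -R.T@m["t"],R.T@np.array([d[0],d[1],1])
def onz(n,px,z):
    c,d=ray(n,px);return c+d*(z-c[2])/d[2]
def proj(n,X):
    m=camera_model(n)
    return cv2.projectPoints(np.array(X,float).reshape(-1,1,3),cv2.Rodrigues(m["R"])[0],m["t"],m["K"],np.array([m["k1"],0,0,0,0.]))[0][:,0]
def tri(a,b):
    (c1,d1),(c2,d2)=ray("side",a),ray("top",b)
    s=np.linalg.lstsq(np.c_[d1,-d2],c2-c1,rcond=None)[0]
    p,q=c1+s[0]*d1,c2+s[1]*d2;return (p+q)/2,np.linalg.norm(p-q)
E
python3 - <<'E'
from h import *
s=cv2.imread("pics/side0.png");t=cv2.imread("pics/top0.png")
a=cv2.resize(s[135:235,205:305],(400,400),interpolation=3)
b=cv2.resize(t[107:207,280:390][:, :],(440,400),interpolation=3)
c=cv2.resize(s[315:360,225:310],(400,212));d=cv2.resize(t[180:245,140:190],(163,212))
o=np.zeros((600,800,3),np.uint8);o[:400,:400]=a;o[:400,400:]=b[:,:400]
o[400:,:400]=c[:200];o[400:,400:563]=d[:200];cv2.imwrite("pics/c1.png",o)
for n,im in(("side",s),("top",t)):
    h=cv2.cvtColor(im,cv2.COLOR_BGR2HSV)
    m=cv2.inRange(h,(0,225,120),(10,255,255))
    k,l,st,ce=cv2.connectedComponentsWithStats(m)
    for i in range(1,k):
        if st[i,4]>40: print(n,"orange",st[i],ce[i],onz(n,ce[i],10).round(1))
for n,r,b in(("side",(244.5,341),(297,328)),("top",(155.5,195),(178,235))):
    print(n,onz(n,r,20).round(1),onz(n,b,20).round(1))
E
```

```text
side [578.  282.5  20. ] [478.5 225.4  20. ]
top [579.7 273.4  20. ] [479.3 214.9  20. ]
```

View pics/c1.png

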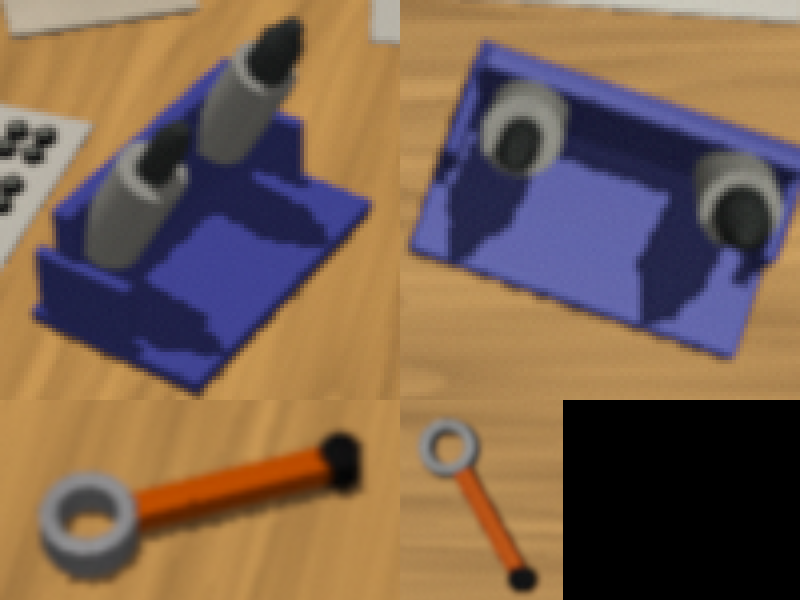

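The crop shows the left peg (rest's +y side) slim all the way down. The right one looks swollen behind its nose, so I'll use the left peg. Next: the rest's pose from its base corners and a refined gauge position.

```bash
python3 - <<'E'
from h import *
C=lambda p:(205+(p[0]+.5)/4-.5,135+(p[1]+.5)/4-.5)
T=lambda p:(280+(p[0]-400+.5)/4-.5,107+(p[1]+.5)/4-.5)
S={"LF":(200,393),"RF":(372,205),"LB":(33,318)}
for k,p in S.items():print("side",k,onz("side",C(p),12 if k!="LF" else 6).round(1))
for k,p in {"LF":(411,250),"RF":(733,357)}.items():print("top",k,onz("top",T(p),12).round(1))
print("top backplate L z97",onz("top",T((485,40)),97).round(1))
print("ring tri",tri((243.6,339.3),(154.9,194.2)),"boss",tri((225+340/4.706,315+48/4.706),(140+122/3.26,180+178/3.26)))
# bottle cap
print("cap tri",tri((168,307),(133,127)))
print("barrels",onz("side",(342,152),60),onz("top",(423,237),60),onz("side",(350,241),60),onz("top",(273,268),60))
# masks: ring+orange
for n,box in(("side",(225,310,315,360)),("top",(140,190,180,245))):
    im=cv2.imread(f"pics/{n}0.png")[box[2]:box[3],box[0]:box[1]]
    h=cv2.cvtColor(im,cv2.COLOR_BGR2HSV)
    m=(h[...,0]<12)&(h[...,1]>200)&(h[...,2]>110)
    y,x=np.nonzero(m);c=np.array([x.mean()+box[0],y.mean()+box[2]])
    v=h[...,1]<70;ys,xs=np.nonzero(v&(h[...,2]>60));print(n,"orange",c,m.sum(),onz(n,c,14).round(1),"grey bbox",xs.min()+box[0],xs.max()+box[0],ys.min()+box[2],ys.max()+box[2])
E
```

```text
side LF [646.5 -43.8   6. ]
side RF [ 577.1 -247.3   12. ]
side LB [770.7 -80.   12. ]
top LF [647.3 -46.1  12. ]
top RF [ 578.7 -250.7   12. ]
top backplate L z97 [757.1 -88.   97. ]
ring tri (array([582.03819246, 276.29354586,  15.79935072]), np.float64(0.2258037159272812)) boss (array([480.01592254, 216.88742661,  17.92859135]), np.float64(0.5404782323540226))
cap tri (array([727.24150181, 299.97023657, 111.15206076]), np.float64(0.31004284642635416))
barrels [ 473.64440341 -370.24204266   60.        ] [ 474.88734221 -381.42946119   60.        ] [402.35924259 -18.4769905   60.        ] [401.01947351 -22.63532458  60.        ]
side orange [274.         334.22222222] 18 [523.3 248.   14. ] grey bbox 233 253 330 351
top orange [167.03333333 216.14666667] 150 [526.7 245.   14. ] grey bbox 146 163 186 202
```

Request:
move_arm(moves=[{"travel":[24.7,-25.7,0],"rot":[0,0,0],"claw":1},{"travel":[24.7,-25.7,0],"rot":[0,0,0],"claw":1},{"travel":[24.7,-25.7,0],"rot":[0,0,0],"claw":1},{"travel":[24.7,-25.7,0],"rot":[0,0,0],"claw":1},{"travel":[24.7,-25.7,0],"rot":[0,0,0],"claw":1},{"travel":[24.7,-25.7,0],"rot":[0,0,0],"claw":1},{"travel":[24.7,-25.7,0],"rot":[0,0,0],"claw":1},{"travel":[24.7,-25.7,0],"rot":[0,0,0],"claw":1},{"travel":[24.7,-25.7,0],"rot":[0,0,0],"claw":1},{"travel":[24.7,-25.7,0],"rot":[0,0,0],"claw":1},{"travel":[24.7,-25.7,0],"rot":[0,0,0],"claw":1},{"travel":[24.7,-25.7,0],"rot":[0,0,0],"claw":1}])

```text
time: 1.1
eef_pos: [404.4, -155.4, 239.6]
tcp_rot: [3.063, 0.697, -0.0]
ft_force: [0.0, -0.5, -0.0]
gripper_width: 95.4
```

Request:
move_arm(moves=[{"travel":[24.7,-25.7,5],"rot":[0,0,0],"claw":1},{"travel":[24.7,-25.7,5],"rot":[0,0,0],"claw":1},{"travel":[24.7,-25.7,5],"rot":[0,0,0],"claw":1},{"travel":[24.7,-25.7,5],"rot":[0,0,0],"claw":1},{"travel":[24.7,-25.7,10],"rot":[0,0,0],"claw":1},{"travel":[24.7,-25.7,10],"rot":[0,0,0],"claw":1},{"travel":[24.7,-25.7,10],"rot":[0,0,0],"claw":1},{"travel":[24.7,-25.7,10],"rot":[0,0,0],"claw":1},{"travel":[24.7,-25.7,10],"rot":[0,0,0],"claw":1},{"travel":[24.7,-25.7,10],"rot":[0,0,0],"claw":1},{"travel":[24.7,-25.7,10],"rot":[0,0,0],"claw":1},{"travel":[24.7,-25.7,10],"rot":[0,0,-4.6],"claw":1}])

```text
time: 2.1
eef_pos: [538.0, 251.1, 138.8]
tcp_rot: [3.033, 0.818, -0.001]
ft_force: [-0.1, -0.4, -0.4]
gripper_width: 95.1
```

Request:
move_arm(moves=[{"travel":[0,0,0],"rot":[0,0,0],"claw":1},{"travel":[0,0,0],"rot":[0,0,0],"claw":1}])

```text
time: 2.27
eef_pos: [537.5, 250.6, 138.4]
tcp_rot: [3.031, 0.824, -0.003]
ft_force: [0.2, -0.6, -0.4]
gripper_width: 95.0
```

```bash
python3 - <<'E'
from h import *
s=monitor.read_state();print(s["time"],s["eef_pos"],Ro.from_rotvec(s["tcp_rot"]).as_matrix().round(3))
o=np.zeros((600,800,3),np.uint8)
a=get_image("side")[:,:,::-1];b=get_image("top")[:,:,::-1]
cv2.imwrite("pics/side1.png",a);cv2.imwrite("pics/top1.png",b)
o[:400,:400]=cv2.resize(a[270:370,210:310],(400,400),interpolation=3)
o[:400,400:]=cv2.resize(b[160:260,120:220],(400,400),interpolation=3)
# rest in top with projected model
x=np.array([.949,-.314,0]);y=np.array([.314,.949,0]);O=np.array([667.5,-167,0]);z=np.array([0,0,1.])
pz=-np.sin(.4887)*x+np.cos(.4887)*z;px=np.cos(.4887)*x+np.sin(.4887)*z
th=np.linspace(0,6.28,25)
for n,im,(u0,v0),(ox) in(("side",cv2.imread("pics/side0.png"),(205,135),0),("top",cv2.imread("pics/top0.png"),(285,107),200)):
    big=cv2.resize(im[v0:v0+100,u0:u0+100],(800,800),interpolation=3)
    def dr(P,c,cl):
        q=((proj(n,P)-[u0,v0]+.5)*8).astype(int);cv2.polylines(big,[q.reshape(-1,1,2)],cl,c)
    dr([O+a*x+b*y+12*z for a,b in((-60,-110),(-60,110),(75,110),(75,-110))],(0,0,255),True)
    dr([O+a*x+b*y+97*z for a,b in((42,-110),(42,110),(58,110),(58,-110))],(0,255,255),True)
    for sy in(65,-65):
        F=O+sy*y+130*z
        for h,r in((0,23),(50,7)): dr([F+h*pz+r*(np.cos(t)*px+np.sin(t)*y) for t in th],(0,255,0),False)
    cv2.imwrite(f"pics/ov_{n}.png",big)
A=cv2.imread("pics/ov_side.png");B=cv2.imread("pics/ov_top.png")
cv2.imwrite("pics/ov.png",cv2.hconcat([cv2.resize(A,(400,400),interpolation=3),cv2.resize(B,(400,400),interpolation=3)]))
P=cv2.vconcat([o[:400],np.zeros((0,800,3),np.uint8)]);cv2.imwrite("pics/c2.png",P)
E
```

```text
2.2667 [537.47771566 250.61865037 138.3515929 ] [[ 0.863  0.506 -0.002]
 [ 0.506 -0.863 -0.001]
 [-0.002 -0.    -1.   ]]
```

View pics/c2.png

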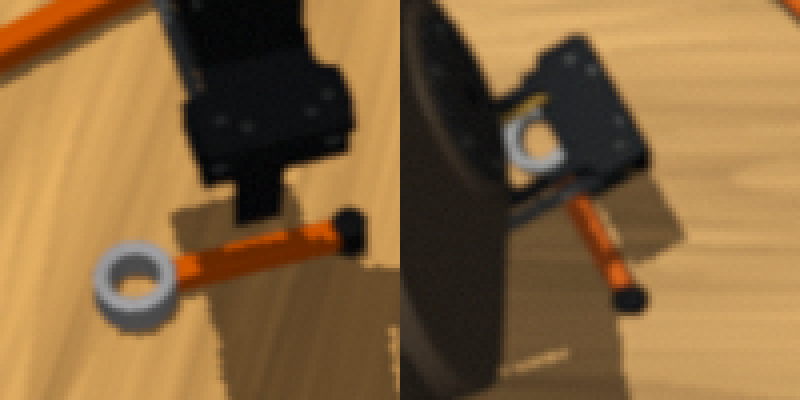

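View pics/ov.png

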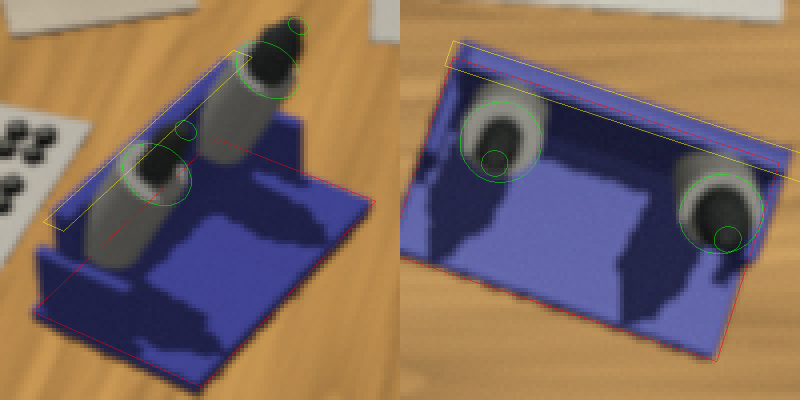

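The fingers straddle the handle, and the projected rest model matches both views to within about 2 mm. Now I'll descend and grip.

Request:
move_arm(moves=[{"travel":[0,0,18],"rot":[0,0,0],"claw":1},{"travel":[0,0,20],"rot":[0,0,0],"claw":1},{"travel":[0,0,20],"rot":[0,0,0],"claw":0.6},{"travel":[0,0,20],"rot":[0,0,0],"claw":0.5},{"travel":[0,0,15],"rot":[0,0,0],"claw":0.5},{"travel":[0,0,10],"rot":[0,0,0],"claw":0.5},{"travel":[0,0,6],"rot":[0,0,0],"claw":0.5},{"travel":[0,0,0],"rot":[0,0,0],"claw":0.4},{"travel":[0,0,0],"rot":[0,0,0],"claw":0.2},{"travel":[0,0,0],"rot":[0,0,0],"claw":0},{"travel":[0,0,0],"rot":[0,0,0],"claw":0},{"travel":[0,0,0],"rot":[0,0,0],"claw":0}], grip_force=40)

```text
time: 3.37
eef_pos: [538.2, 249.4, 31.3]
tcp_rot: [3.033, 0.82, 0.002]
ft_force: [0.8, 0.6, 0.1]
gripper_width: 33.7
```

Request:
move_arm(moves=[{"travel":[0,0,0],"rot":[0,0,0],"claw":0},{"travel":[0,0,0],"rot":[0,0,0],"claw":0},{"travel":[0,0,0],"rot":[0,0,0],"claw":0},{"travel":[0,0,0],"rot":[0,0,0],"claw":0}])

```text
time: 3.7
eef_pos: [537.9, 249.4, 30.8]
tcp_rot: [3.033, 0.82, 0.0]
ft_force: [-1.2, 1.1, 2.6]
gripper_width: 13.9
```

Request:
move_arm(moves=[{"travel":[0,0,-10],"rot":[0,0,0],"claw":0},{"travel":[0,0,-20],"rot":[0,0,0],"claw":0},{"travel":[0,0,-30],"rot":[0,0,0],"claw":0},{"travel":[0,0,-35],"rot":[0,0,0],"claw":0},{"travel":[0,0,-35],"rot":[0,0,0],"claw":0},{"travel":[0,0,-35],"rot":[0,0,0],"claw":0},{"travel":[0,0,-30],"rot":[0,0,0],"claw":0},{"travel":[0,0,-15],"rot":[0,0,0],"claw":0},{"travel":[0,0,0],"rot":[0,0,0],"claw":0},{"travel":[0,0,0],"rot":[0,0,0],"claw":0}])

```text
time: 4.53
eef_pos: [537.7, 249.2, 241.0]
tcp_rot: [3.033, 0.82, 0.001]
ft_force: [0.0, -0.0, -1.8]
gripper_width: 13.7
```

```bash
cat >> h.py <<'E'
def toolpose():
    s=monitor.read_state();return s["eef_pos"],Ro.from_rotvec(s["tcp_rot"]).as_matrix(),s
x=np.array([.949,-.314,0]);y=np.array([.314,.949,0]);O=np.array([667.5,-167,0]);z=np.array([0,0,1.])
a=np.deg2rad(28);pz=-np.sin(a)*x+np.cos(a)*z;px=np.cos(a)*x+np.sin(a)*z
F=O+65*y+130*z
BT=np.array([50,0,20.5])  # bore middle in tool frame
th=np.linspace(0,2*np.pi,40)
def overlay(tag,w=110):
    p,R,s=toolpose();out=[]
    B=p+R@BT
    for n in("side","top"):
        im=get_image(n)[:,:,::-1];cv2.imwrite(f"pics/{tag}_{n}.png",im)
        u0,v0=(proj(n,B)[0]-w/2).astype(int);u0=min(max(u0,0),560-w);v0=min(max(v0,0),420-w)
        big=cv2.resize(im[v0:v0+w,u0:u0+w],(400,400),interpolation=3);k=400/w
        def dr(P,c):
            q=((proj(n,P)-[u0,v0]+.5)*k).astype(int);cv2.polylines(big,[q.reshape(-1,1,2)],False,c)
        for h in(-10,10):dr([B+R@np.array([22*np.cos(t),22*np.sin(t),h]) for t in th],(0,255,0) if h<0 else (0,120,0))
        for h,r in((0,23),(50,7)):dr([F+h*pz+r*(np.cos(t)*px+np.sin(t)*y) for t in th],(255,255,0))
        out.append(big);print(n,"crop",u0,v0,k)
    cv2.imwrite(f"pics/{tag}.png",cv2.hconcat(out))
    print(s["time"],p.round(1),"bore",B.round(1),"peg-frame(bore-foot)",[round(float((B-F)@v),1) for v in(px,y,pz)],"ft",s["ft_force"].round(1))
E
python3 -c "
from h import *
overlay('l1')
p,R,s=toolpose();print(R.round(3))"
```

```text
side crop 184 219 3.6363636363636362
top crop 68 128 3.6363636363636362
4.5333 [537.7 249.2 241. ] bore [580.9 274.4 220.5] peg-frame(bore-foot) [-152.5, 326.7, 183.6] ft [ 0.  -0.  -1.8]
[[ 0.864  0.504 -0.002]
 [ 0.504 -0.864 -0.001]
 [-0.002 -0.    -1.   ]]
```

View pics/l1.png

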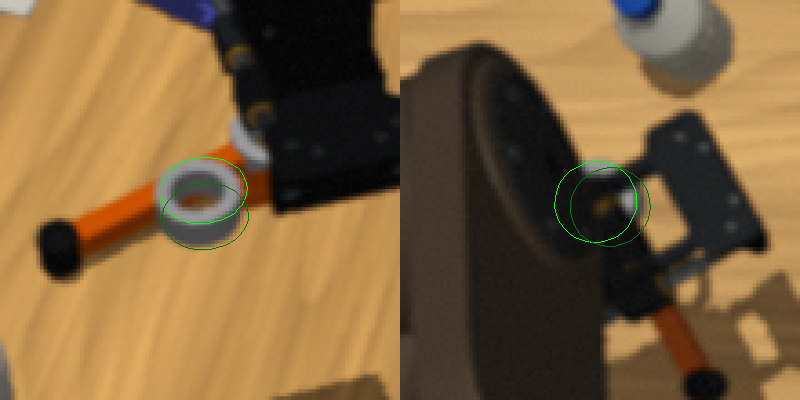

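The side view shows the gripped ring matching its predicted place to about 1 mm; in the top view the arm hides it. Next I'll turn to the peg's tilt, then move across.

```bash
cat >> h.py <<'E'
def plan(h,nx=0,ny=0):
    p,R,s=toolpose();Rt=np.c_[px,-y,-pz]
    rv=np.rad2deg(Ro.from_matrix(R.T@Rt).as_rotvec())
    Bt=F+h*pz+nx*px+ny*y;pt=Bt-Rt@BT
    print("rot(tool,deg)",rv.round(2),"|",np.linalg.norm(rv).round(1),"travel if turned first, in target tool axes",(Rt.T@(pt-p)).round(1),"target tcp",pt.round(1))
E
python3 -c "
from h import *
plan(85)"
```

```text
rot(tool,deg) [-11.82  26.43  47.59] | 55.7 travel if turned first, in target tool axes [123.3 289.  110.3] target tcp [599.  -75.9 199.7]
```

Request:
move_arm(moves=[{"travel":[0,0,0],"rot":[-1.18,2.64,4.76],"claw":0},{"travel":[0,0,0],"rot":[-1.18,2.64,4.76],"claw":0},{"travel":[0,0,0],"rot":[-1.18,2.64,4.76],"claw":0},{"travel":[0,0,0],"rot":[-1.18,2.64,4.76],"claw":0},{"travel":[0,0,0],"rot":[-1.18,2.64,4.76],"claw":0},{"travel":[0,0,0],"rot":[-1.18,2.64,4.76],"claw":0},{"travel":[0,0,0],"rot":[-1.18,2.64,4.76],"claw":0},{"travel":[0,0,0],"rot":[-1.18,2.64,4.76],"claw":0},{"travel":[0,0,0],"rot":[-1.18,2.64,4.76],"claw":0},{"travel":[0,0,0],"rot":[-1.18,2.64,4.76],"claw":0},{"travel":[0,0,0],"rot":[0,0,0],"claw":0}])

```text
time: 5.55
eef_pos: [544.3, 242.3, 247.8]
tcp_rot: [2.957, -0.449, 0.706]
ft_force: [-0.1, -1.0, -1.4]
gripper_width: 13.5
```

Request:
move_arm(moves=[{"travel":[10.3,24,9.2],"rot":[0,0,0],"claw":0},{"travel":[10.3,24,9.2],"rot":[0,0,0],"claw":0},{"travel":[10.3,24,9.2],"rot":[0,0,0],"claw":0},{"travel":[10.3,24,9.2],"rot":[0,0,0],"claw":0},{"travel":[10.3,24,9.2],"rot":[0,0,0],"claw":0},{"travel":[10.3,24,9.2],"rot":[0,0,0],"claw":0},{"travel":[10.3,24,9.2],"rot":[0,0,0],"claw":0},{"travel":[10.3,24,9.2],"rot":[0,0,0],"claw":0},{"travel":[10.3,24,9.2],"rot":[0,0,0],"claw":0},{"travel":[10.3,24,9.2],"rot":[0,0,0],"claw":0},{"travel":[10.3,24,9.2],"rot":[0,0,0],"claw":0},{"travel":[10.3,24,9.2],"rot":[0,0,0],"claw":0}])

```text
time: 6.55
eef_pos: [610.5, -81.6, 203.3]
tcp_rot: [2.96, -0.461, 0.705]
ft_force: [1.1, 0.5, -1.6]
gripper_width: 13.2
```

Request:
move_arm(moves=[{"travel":[0,0,0],"rot":[0,0,0],"claw":0},{"travel":[0,0,0],"rot":[0,0,0],"claw":0},{"travel":[0,0,0],"rot":[0,0,0],"claw":0}])

```text
time: 6.8
eef_pos: [610.4, -80.0, 203.8]
tcp_rot: [2.959, -0.46, 0.705]
ft_force: [-0.4, -0.2, -2.2]
gripper_width: 13.7
```

```bash
python3 -c "
from h import *
overlay('p1',90);plan(85)
print(toolpose()[2]['joints'])"
```

```text
side crop 206 111 4.444444444444445
top crop 263 100 4.444444444444445
6.8 [610.4 -80.  203.8] bore [661.7 -96.3 208. ] peg-frame(bore-foot) [12.2, 0.3, 81.8] ft [-0.4 -0.2 -2.2]
rot(tool,deg) [-0.67  1.2   0.6 ] | 1.5 travel if turned first, in target tool axes [-12.8   0.4  -1.5] target tcp [599.  -75.9 199.7]
[-0.22359814  0.4035785   1.91699784 -0.09115766  0.35547366  1.73136634]
```

View pics/p1.png

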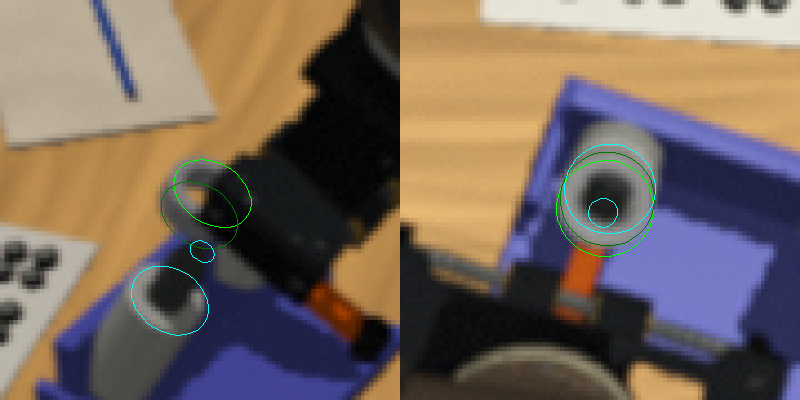

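The ring appears shifted from its prediction by about 3 px in the side view, so it may have drooped in the grip. I'll zoom in.

```bash
python3 -c "
from h import *
a=cv2.imread('pics/p1_side.png')[140:190,230:290];b=cv2.imread('pics/p1_top.png')[125:175,375-0:375] if 0 else cv2.imread('pics/p1_top.png')[125:175,375-375+375-0:435] if 0 else cv2.imread('pics/p1_top.png')[120:170,370:430] if 0 else cv2.imread('pics/p1_top.png')[125:175,375:435] if 0 else cv2.imread('pics/p1_top.png')[120:180,380-0:380] if 0 else cv2.imread('pics/p1_top.png')[128:178,378:438] if 0 else cv2.imread('pics/p1_top.png')[125:175,370:430]
b=cv2.imread('pics/p1_top.png')[125:185,375:435] if 0 else cv2.imread('pics/p1_top.png')[120:180,370:430]
b=cv2.imread('pics/p1_top.png')[120:180,280:330]
a=cv2.imread('pics/p1_side.png')[140:200,235:285]
f=lambda i:cv2.convertScaleAbs(cv2.resize(i,(400,480),interpolation=cv2.INTER_CUBIC),alpha=1.5)
cv2.imwrite('pics/z1.png',cv2.hconcat([f(a),f(b)]))
p,R,s=toolpose()
B=p+R@BT
for n,o in(('side',(235,140)),('top',(280,120))):
  for h in(-10,10):print(n,h,((proj(n,B+R@[0,0,h])-o+.5)*8).round(0))
"
```

```text
side -10 [[150. 116.]]
side 10 [[126. 155.]]
top -10 [[230. 215.]]
top 10 [[234. 198.]]
```

View pics/z1.png

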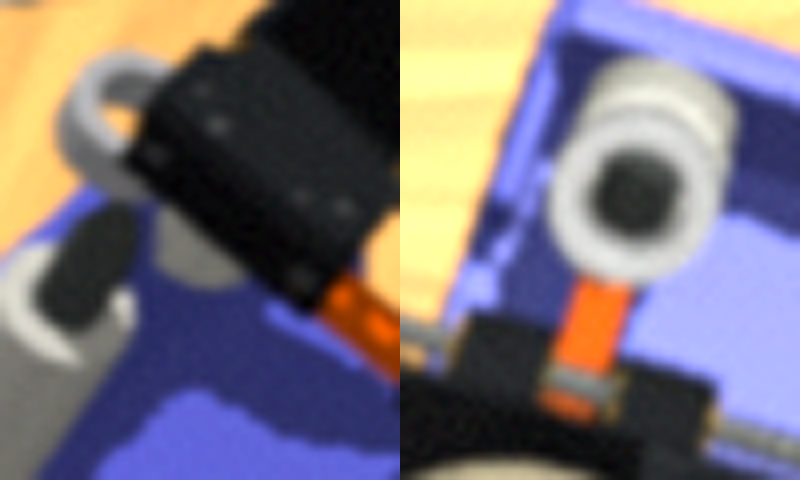

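The ring looks about 3.5 mm further out along the tool's x than I assumed, and there is no real droop. I'll correct the tilt and centre it just above the nose.

Request:
move_arm(moves=[{"travel":[0,0,0],"rot":[-0.7,1.2,0.6],"claw":0},{"travel":[-4,0,0],"rot":[0,0,0],"claw":0},{"travel":[-6,0.4,0],"rot":[0,0,0],"claw":0},{"travel":[-6,0,0],"rot":[0,0,0],"claw":0},{"travel":[0,0,8],"rot":[0,0,0],"claw":0},{"travel":[0,0,7],"rot":[0,0,0],"claw":0},{"travel":[0,0,0],"rot":[0,0,0],"claw":0},{"travel":[0,0,0],"rot":[0,0,0],"claw":0},{"travel":[0,0,0],"rot":[0,0,0],"claw":0}])

```text
time: 7.65
eef_pos: [604.2, -78.5, 183.8]
tcp_rot: [2.936, -0.474, 0.733]
ft_force: [0.8, -0.7, -1.8]
gripper_width: 13.5
```

```bash
sed -i 's/BT=np.array(\[50,/BT=np.array([53.5,/' h.py; python3 - <<'E'
from h import *
overlay('p2',60);plan(65)
E
```

```text
side crop 223 132 6.666666666666667
top crop 278 119 6.666666666666667
7.65 [604.2 -78.5 183.8] bore [658.1 -96.3 190.9] peg-frame(bore-foot) [1.1, -0.8, 68.4] ft [ 0.8 -0.7 -1.8]
rot(tool,deg) [ 0.06 -0.06 -0.01] | 0.1 travel if turned first, in target tool axes [-1.1 -0.8  3.6] target tcp [605.  -77.9 180.4]
```

View pics/p2.png

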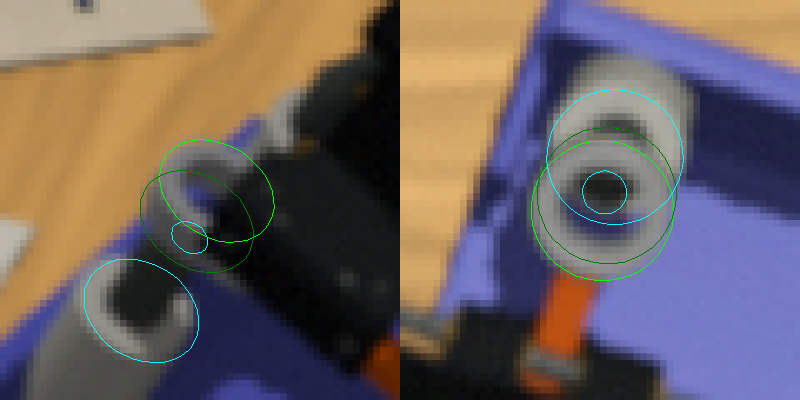

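The ring is centred over the nose to within about 1–2 mm: in the top view, bore centre (605,203) and nose in the bore at (605,185), which matches the peg's lean. I'll slide it on slowly.

Request:
move_arm(moves=[{"travel":[-0.5,-0.4,5],"rot":[0,0,0],"claw":0},{"travel":[0,0,4],"rot":[0,0,0],"claw":0},{"travel":[0,0,4],"rot":[0,0,0],"claw":0},{"travel":[0,0,4],"rot":[0,0,0],"claw":0},{"travel":[0,0,3],"rot":[0,0,0],"claw":0},{"travel":[0,0,3],"rot":[0,0,0],"claw":0},{"travel":[0,0,0],"rot":[0,0,0],"claw":0}], grip_force=30)

```text
time: 8.33
eef_pos: [614.2, -81.3, 162.9]
tcp_rot: [2.937, -0.474, 0.733]
ft_force: [0.2, 0.5, -2.0]
gripper_width: 13.7
```

Request:
move_arm(moves=[{"travel":[0,0,3],"rot":[0,0,0],"claw":0},{"travel":[0,0,3],"rot":[0,0,0],"claw":0},{"travel":[0,0,3],"rot":[0,0,0],"claw":0},{"travel":[0,0,0],"rot":[0,0,0],"claw":0}])

```text
time: 8.67
eef_pos: [618.9, -82.7, 155.7]
tcp_rot: [2.936, -0.473, 0.736]
ft_force: [3.7, 0.4, 1.0]
gripper_width: 13.5
```

Request:
move_arm(moves=[{"travel":[1,0,2],"rot":[0,0,0],"claw":0},{"travel":[0,0,3],"rot":[0,0,0],"claw":0},{"travel":[0,0,3],"rot":[0,0,0],"claw":0},{"travel":[0,0,0],"rot":[0,0,0],"claw":0}])

```text
time: 9.0
eef_pos: [622.7, -84.1, 148.6]
tcp_rot: [2.936, -0.474, 0.734]
ft_force: [2.9, 0.8, 0.9]
gripper_width: 13.5
```

```bash
python3 -c "
from h import *
plan(10);s=toolpose()[2];f=s['ft_force'];print(f.round(1),[round(float(f@v),1) for v in(px,y,pz)],s['torque'].round(2))"
```

```text
rot(tool,deg) [ 0.05 -0.07 -0.  ] | 0.1 travel if turned first, in target tool axes [-1.6 -0.4 18.1] target tcp [629.5 -86.  131.8]
[2.9 0.8 0.9] [2.6, 1.7, -0.4] [ 0.09 -0.15  0.11]
```

The axial force is about zero with the ring at h≈28, so this is the slim peg. On to the foot.

Request:
move_arm(moves=[{"travel":[0.5,-0.3,3],"rot":[0,0,0],"claw":0},{"travel":[0,0,3],"rot":[0,0,0],"claw":0},{"travel":[0,0,3],"rot":[0,0,0],"claw":0},{"travel":[0,0,3],"rot":[0,0,0],"claw":0},{"travel":[0,0,0],"rot":[0,0,0],"claw":0}])

```text
time: 9.42
eef_pos: [628.3, -85.8, 137.9]
tcp_rot: [2.937, -0.474, 0.732]
ft_force: [0.9, 0.4, -1.2]
gripper_width: 13.0
```

Request:
move_arm(moves=[{"travel":[0,0,2],"rot":[0,0,0],"claw":0},{"travel":[0,0,2],"rot":[0,0,0],"claw":0},{"travel":[0,0,0],"rot":[0,0,0],"claw":0}])

```text
time: 9.67
eef_pos: [630.0, -86.3, 134.6]
tcp_rot: [2.937, -0.474, 0.732]
ft_force: [0.7, -0.9, -1.7]
gripper_width: 14.0
```

```bash
python3 -c "
from h import *
plan(10);s=toolpose()[2];f=s['ft_force'];print(f.round(1),[round(float(f@v),1) for v in(px,y,pz)],s['torque'].round(2))"
```

```text
rot(tool,deg) [ 0.07 -0.02 -0.  ] | 0.1 travel if turned first, in target tool axes [-1.8 -0.1  2.2] target tcp [629.5 -86.  131.8]
[ 0.7 -0.9 -1.7] [-0.0, -0.7, -2.0] [0.12 0.4  0.05]
```

Request:
move_arm(moves=[{"travel":[0,0,1],"rot":[0,0,0],"claw":0},{"travel":[0,0,1],"rot":[0,0,0],"claw":0},{"travel":[0,0,0],"rot":[0,0,0],"claw":0}])

```text
time: 9.92
eef_pos: [630.8, -86.6, 133.1]
tcp_rot: [2.937, -0.474, 0.733]
ft_force: [0.4, 0.1, -0.8]
gripper_width: 13.9
```

Request:
move_arm(moves=[{"travel":[0,0,1],"rot":[0,0,0],"claw":0},{"travel":[0,0,0],"rot":[0,0,0],"claw":0},{"travel":[0,0,0],"rot":[0,0,0],"claw":0}])

```text
time: 10.17
eef_pos: [631.3, -86.7, 132.4]
tcp_rot: [2.936, -0.474, 0.733]
ft_force: [0.1, -0.2, -2.1]
gripper_width: 13.5
```

Request:
move_arm(moves=[{"travel":[0,0,1],"rot":[0,0,0],"claw":0},{"travel":[0,0,0],"rot":[0,0,0],"claw":0},{"travel":[0,0,0],"rot":[0,0,0],"claw":0}])

```text
time: 10.42
eef_pos: [631.8, -86.9, 131.6]
tcp_rot: [2.936, -0.474, 0.734]
ft_force: [-0.7, -0.1, -0.4]
gripper_width: 13.7
```

Request:
move_arm(moves=[{"travel":[0,0,1],"rot":[0,0,0],"claw":0},{"travel":[0,0,0],"rot":[0,0,0],"claw":0},{"travel":[0,0,0],"rot":[0,0,0],"claw":0}])

```text
time: 10.67
eef_pos: [632.1, -86.9, 130.9]
tcp_rot: [2.936, -0.473, 0.734]
ft_force: [-4.4, 1.9, 3.2]
gripper_width: 13.7
```

Axial force of about 7 N with the height matching the foot (within about 1 mm): the ring is seated. Release and retreat along the peg.

Request:
move_arm(moves=[{"travel":[0,0,0],"rot":[0,0,0],"claw":0.2},{"travel":[0,0,0],"rot":[0,0,0],"claw":0.4},{"travel":[0,0,0],"rot":[0,0,0],"claw":0.5},{"travel":[0,0,0],"rot":[0,0,0],"claw":0.5},{"travel":[0,0,-5],"rot":[0,0,0],"claw":0.5},{"travel":[0,0,-10],"rot":[0,0,0],"claw":0.5},{"travel":[0,0,-20],"rot":[0,0,0],"claw":0.5},{"travel":[0,0,-25],"rot":[0,0,0],"claw":0.5},{"travel":[0,0,-25],"rot":[0,0,0],"claw":0.5},{"travel":[-10,0,-25],"rot":[0,0,0],"claw":0.5},{"travel":[-20,0,-25],"rot":[0,0,0],"claw":0.5},{"travel":[0,0,0],"rot":[0,0,0],"claw":0.5}])

```text
time: 11.67
eef_pos: [543.5, -57.3, 238.5]
tcp_rot: [2.936, -0.473, 0.736]
ft_force: [1.1, -0.1, 1.4]
gripper_width: 47.6
```

```bash
python3 - <<'E'
from h import *
print(toolpose()[2]['gripper_width'])
out=[]
for n in("side","top"):
    im=get_image(n)[:,:,::-1];w=70
    H=F+10*pz
    u0,v0=(proj(n,H)[0]-w/2).astype(int)
    big=cv2.resize(im[v0:v0+w,u0:u0+w],(400,400),interpolation=3)
    for h in(0,20):
        q=((proj(n,[F+h*pz+22*(np.cos(t)*px+np.sin(t)*y) for t in th])-[u0,v0]+.5)*400/w).astype(int)
        cv2.polylines(big,[q.reshape(-1,1,2)],False,(0,255,0) if h else (0,255,255))
    out.append(big)
cv2.imwrite("pics/f1.png",cv2.hconcat(out))
E
```

```text
47.5569905837423
```

View pics/f1.png

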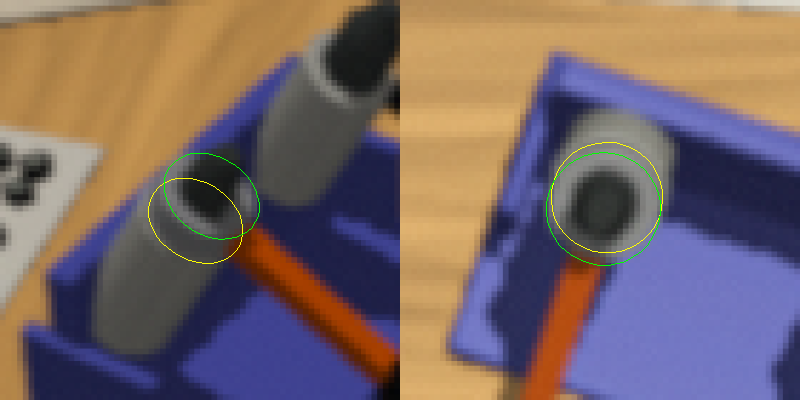

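The ring sits on the foot: its outline matches the predicted home ellipse in both views and the handle lies downhill. I'll move a bit further clear, check that the gauge is still at rest, and hand in.

Request:
move_arm(moves=[{"travel":[0,0,-20],"rot":[0,0,0],"claw":0.5},{"travel":[0,0,-20],"rot":[0,0,0],"claw":0.5},{"travel":[0,0,-20],"rot":[0,0,0],"claw":0.5},{"travel":[0,0,0],"rot":[0,0,0],"claw":0.5},{"travel":[0,0,0],"rot":[0,0,0],"claw":0.5},{"travel":[0,0,0],"rot":[0,0,0],"claw":0.5}])

```text
time: 12.27
eef_pos: [520.5, -49.9, 287.7]
tcp_rot: [2.937, -0.474, 0.732]
ft_force: [0.5, 0.1, -0.5]
gripper_width: 47.6
```

```bash
python3 - <<'E'
from h import *
from plant import order
f=lambda i:cv2.cvtColor(i,cv2.COLOR_RGB2GRAY).astype(float)
u,v=proj("side",F+10*pz)[0].astype(int)
def stat():
    i=get_image("side");return i,f(i)[v-25:v+25,u-25:u+35]
i,a=stat();_,b=stat();print("diff",np.abs(a-b).mean())
d=np.abs(f(i)-cv2.imread("pics/side0.png",0).astype(float))
print("bottle change",d[300:350,158:190].mean(),"barrels",d[145:172,330:355].mean(),d[232:265,337:365].mean(), toolpose()[2]["ft_force"])
cv2.imwrite("pics/f2.png",i[:,:,::-1])
E
```

```text
diff 0.8063333333333333
bottle change 2.79875 barrels 2.3096296296296295 5.41991341991342 [-0.45387333  0.09168577  0.71516745]
```

View pics/f2.png

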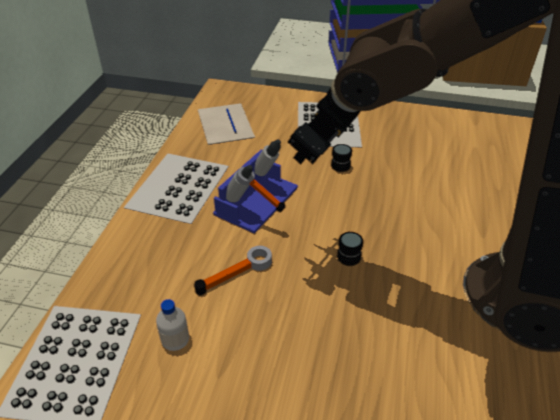

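The full side view shows the gauge hanging on the left peg near (250,180). The gripper is well clear at (320,130), the bottle at (173,328), and the barrels at (342,157) and (350,247) stand where they were.

```bash
python3 -c "
from plant import order
print(order.hand_in())"
```

```text
the job is handed in; nothing more can be done
None
```

I hung the small orange-handled gauge on the left peg of the purple rest, let go and handed the job in at about 12.4 s. The pictures had already shown the left peg as the slim one. The ring slid down with almost no force along the peg, so I never tried the other peg.

**Seating:** the ring met the foot with about 7 N along the peg, within about 1 mm of the expected height. After release, its outline matched the predicted home position in both camera views, to about 1 px (roughly 2 mm).

**At rest and clear:** two pictures in a row showed no change around the gauge. The wrist force was back to noise level (under 1 N), with the gripper well clear. The bottle and both barrels look unmoved in the side view.

**Disagreements:**
- **Camera offset:** single-camera positions differed between the two views by 4 to 13 mm in y. I averaged or triangulated them.
- **Grip offset:** after the turn, the ring appeared about 3.5 mm further along the handle than I had assumed. I corrected for this before inserting it.
- **Tilt not measured:** I judged the gauge's final tilt only from the matching outlines.

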